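Find the rocking foot of a jig plate and shim it

ROBOT

A 6-joint arm with a two-finger parallel gripper is mounted at the origin on a cart in front of the work surface, level with it; the furniture and walls round the work are solid. World frame = base frame: x ahead of the robot, y to its left, z up, the work surface at z = 0. Lengths are in m, angles in rad, forces in N, time in s.
With the tool pointing down it reaches from about 0.35 to 0.85 m from the base axis. Payload 8.1 kg.
Tool frame: the origin (TCP) lies between the finger pads; the fingertips stand 11 mm ahead of it and the grasp point (between the pads) lies 8 mm behind it (robot.tips_ahead is the distance from the TCP to the fingertips, in m); z points along the fingers, y is the line along which they close (so a half turn about z gives the same grasp; the last joint's range is limited). The gripper opens to 93 mm and grips with 3 to 60 N. Pads are 15 mm wide; open, the fingers measure 128 mm over their backs; the gripper's body (75 mm by 188 mm) begins 65 mm behind the grasp point.
Start: joints at [-0.085, 0.13, 1.488, -0, 1.523, -0.085], TCP at [0.6, 0, 0.23] pointing down, gripper open.
Joint ranges: [-2.96, 2.96], [-0.89, 2.26], [0.02, 2.5], [-1.34, 4.48], [0, 2.73], [-2.66, 2.66]. Speed limits (rad/s): [2.39, 2.39, 2.79, 3.14, 3.14, 3.14].

INTERFACE

Orientations are given as a rotation vector (axis times angle).
In Python, from plant import robot gives the robot as it stands. The module is installed in compiled form; this text tells all that it offers.
- The arm moves only by the tool move_arm, never from a script. Its argument "deltas" is one flat list of numbers, 7 for each row, row after row: the shift along the tool's x, y, z in m, then the turn, a rotation vector about the tool's x, y, z in rad, then the opening, from 0 (shut) to 1 (fully open). A call has 1 to 12 rows; each row is the pose to reach, as a shift and turn from the pose commanded when the call began, along the tool's axes at that moment; what a row does not reach only later rows make up. A row lasts 1/8 s, in which the tool goes at most 62.5 mm and 10.7 degrees, less where a joint would pass 70% of its speed; a pose out of reach is approached as far as the arm can. A call with a gripper value outside its range is refused whole. The fingers move at their own pace and stop on an object; "squeeze" is the grip in N (left out, the last holds). Time passes only in rows, so rows that repeat a pose let the fingers close. It gives the time, the measured TCP pose, the force, the opening and the grip force at its end, in the units of the state.
- robot.read_state(): the state, without advancing time (a new reading comes with each control period).
- robot.read_camera(name): name is "scene" or "side" or "wrist"; returns (picture, depth): 480x640x3 uint8, red, green, blue; 480x640 float32, m along the optical axis (not along the pixel's ray), 0 where there is no reading.
- robot.camera_model(name): a dict with "K" (3x3 intrinsics, pixels), "R" (3x3) and "t" (3): a world point X has camera coordinates R X + t; the wrist camera has in their place "tool_from_camera" (4x4, takes a point from camera to tool coordinates, whose origin is the TCP and whose axes are the flange's). Camera axes: x right, y down, z forward; pixel columns grow to the right and rows downward; lengths in m; the calibration is good to about 2 mm. A picture is of the moment at which its call begins: read the wrist's pose just before it. camera_model takes no time and is no camera call.
- robot.close_job(): hands the job in; it is judged then, once.
Trained networks look in the newest picture that a camera, given by its name, has taken for a name from the list of things; names that differ only in an ending like _2 or _b are one class to them, and where a whole thing is asked for, a point or a joint stands for the part that bears it (a point fixed in the world has none). Each returns a list of dicts, best first, with "confidence" (0 to 1); they miss things now and then, are a little off and sometimes report something else, mostly with a low value. They report only what shows in the picture. A call takes as long as a camera call.
- robot.recognise(camera, label): "uv" ([column, row] in pixels, amid what is visible of it).
The state is a dict: "t": time; "q": joint angles; "dq": joint speeds; "joint_torque": joint torques, N m; "tool_pos": TCP position; "orientation": TCP orientation; "force": force on the tool from outside, world axes, zero at the start; "wrist_torque": the same for the moment, N m; "opening": finger opening in m; "gripper_force": force on a finger pad.
Only numpy, scipy, OpenCV 4.12 (cv2) and the standard library are available. Lean on these libraries where they do the work, as an engineer would, in place of code of your own. Each camera call takes 0.05 s, during which the arm holds its last target. There are 200 camera calls.

TASK

The jig plate on the welding table stands on four jacks, and it rocks because one jack is low. Press the plate's feet to find the one that dips, press that jack's cam shim down flat so that the plate sits level and solid, then press the same foot once more to check that it no longer dips. Leave the other three shims as they stand, do not lift the plate or shift it out of place, leave the loose things alone, and finish clear of everything.

Things in the scene. Friction and masses are not known exactly. Their poses are not given: they have to be found in the camera images.
- jig_plate: Loose aluminium jig plate, 172 x 116 x 10 mm, with two V-blocks (30 mm high) on its middle line and four flat lugs, its feet, at the corners: 48 mm long in x, out to y = +-120 mm. Origin: centre of its underside, 36 mm above the table. 1 to 3 N on the foot over the low jack tips it down 5 mm onto its rest; released, it comes back up. The other three feet do not give.
- jack_1: One of four alike fixed steel jacks under the feet; one of the four (it differs) is 5 mm lower, so the foot above it hangs free. Origin: the jack's underside (8 mm above the table for all) below its rest, an 18 x 30 mm pad. The middle of the foot's top face is at x = -12 mm, y = 0 from here, about 38 mm up. The foot's edge is at x = -36 mm; the shim's tab comes out there, pointing to -x.
- jack_2: Another of the four jacks, as jack_1. In each jack the shim's hinge pin lies along y at x = -30 mm, 17 mm above the jack's origin (12 mm in the low jack).
- jack_3: Another of the four jacks, as jack_1. To press a shim, push straight down at x = -64 mm, y = 0 in its jack's frame: the tab's end is met about 50 to 60 mm above the table, and lies flat 23 (low jack) or 28 mm above it.
- jack_4: Another of the four jacks, as jack_1. (Room: the extraction hood's small damper lever hangs 0.68 to 0.72 m above the table near x = 0.30, y = -0.30 m; keep a raised forearm clear of it, e.g. swing past with the arm folded in.)
- shim_1 (a joint): Cam shim of jack_1: steel tab 26 mm wide, 6 mm thick, 53 mm long from its pin. 0 rad: slopes up by 36 degrees, end 33 mm above the pin, 43 mm out from it (starts at 0 to 0.05). 0.62: flat, its top face 3 mm above the pin, its lobe under the foot 5 mm above the rest. Stiff (0.26 N m, 6 to 14 N pushed down near its end); stays where it is left.
- shim_2 (a joint): Cam shim of jack_2, as shim_1.
- shim_3 (a joint): Cam shim of jack_3, as shim_1.
- shim_4 (a joint): Cam shim of jack_4, as shim_1.
- nozzle: Loose copper gas nozzle standing on the table, 25 mm across, 58 mm high; origin at its underside. To be left alone.
- pin_bolt: Loose clamping bolt standing on its knurled knob, 30 mm across, 56 mm high; origin at its underside. To be left alone.
- hex_key_1: Loose hex key lying on the table, 35 x 93 x 5 mm; origin at its underside. To be left alone.
- spanner_13: Loose combination spanner lying on the table, 47 x 190 x 8 mm; origin at its underside. To be left alone.

How it is judged:
By the outcome, as a careful person would: the job done as asked, in the order asked, and still so for the second after the job is handed in, with the robot touching nothing.
It also fails if it takes over 58 s, if anything falls off the work surface, if the arm or the gripper's body presses on something with over 40 N, if the wrist force passes 120 N, or if a joint passes its speed limit or range.

## Working session

There is one attempt and no reset: what is moved stays moved. The work goes in short steps, Python scripts to look and compute and a tool call to move; the robot and the scene stay as the last step left them, time stands still between calls to the robot, and variables do not carry over. Pictures are saved under pics/ and viewed, at most 10 in all, crops included, and the job is handed in when it is done.

Besides the shell and the picture viewer there is one more tool, called after "Call:" as a command line: name --argument value ..., lists and objects as JSON in quotes. move_arm: Moves the arm, as the interface text tells. Its arguments: {"type":"object","properties":{"deltas":{"type":"array","items":{"type":"number"}},"squeeze":{"type":"number"}},"required":["deltas"]}

```bash
mkdir -p pics; cat > h.py <<'E'
import numpy as np, cv2
from plant import robot
def world(cam,depth,uv):
    m=robot.camera_model(cam);K=m["K"];u,v=int(round(uv[0])),int(round(uv[1]))
    p=depth[max(0,v-2):v+3,max(0,u-2):u+3];p=p[p>0];d=np.median(p) if len(p) else 0
    c=d*np.linalg.inv(K)@np.array([uv[0],uv[1],1]);return np.array(m["R"]).T@(c-m["t"])
E
python3 - <<'E'
from h import *
np.set_printoptions(precision=3,suppress=True)
for c in["scene","side"]:
    im,d=robot.read_camera(c);cv2.imwrite(f"pics/{c}.png",im[:,:,::-1]);np.save(f"{c}.npy",d)
    for l in["jig_plate","jack_1","shim_1","nozzle","pin_bolt","hex_key_1","spanner_13"]:
        for r in robot.recognise(c,l):print(c,l,np.round(r["uv"]),round(r["confidence"],2),world(c,d,r["uv"]))
E
```

```text
scene jig_plate [288. 213.] 0.69 [ 0.542 -0.069  0.071]
scene jack_1 [293. 282.] 0.96 [ 0.441 -0.137  0.021]
scene jack_1 [333. 235.] 0.96 [ 0.576 -0.147  0.021]
scene jack_1 [212. 239.] 0.94 [0.46  0.052 0.016]
scene jack_1 [250. 200.] 0.92 [0.583 0.045 0.022]
scene shim_1 [208. 226.] 0.74 [0.473 0.068 0.032]
scene shim_1 [250. 192.] 0.69 [0.579 0.04  0.045]
scene shim_1 [296. 273.] 0.6 [ 0.442 -0.142  0.048]
scene shim_1 [336. 227.] 0.5 [ 0.58 -0.15  0.04]
scene shim_1 [187. 209.] 0.39 [0.499 0.14  0.02 ]
scene pin_bolt [188. 208.] 0.5 [0.503 0.141 0.021]
scene hex_key_1 [360. 347.] 0.62 [ 0.389 -0.29   0.003]
scene spanner_13 [434. 343.] 0.94 [ 0.452 -0.393  0.005]
side jig_plate [390. 214.] 0.66 [ 0.371 -0.293  0.001]
side jig_plate [300. 275.] 0.65 [ 0.567 -0.025  0.045]
side jack_1 [284. 310.] 0.97 [0.591 0.057 0.024]
side jack_1 [362. 253.] 0.97 [ 0.438 -0.128  0.02 ]
side jack_1 [309. 247.] 0.69 [ 0.56  -0.14   0.021]
side shim_1 [357. 247.] 0.69 [ 0.45  -0.124  0.04 ]
side shim_1 [351. 311.] 0.55 [0.453 0.067 0.044]
side shim_1 [283. 305.] 0.52 [0.591 0.058 0.041]
side nozzle [377. 327.] 0.65 [0.401 0.108 0.05 ]
side pin_bolt [321. 352.] 0.69 [0.505 0.158 0.028]
side pin_bolt [359. 188.] 0.31 [ 0.455 -0.392  0.004]
side hex_key_1 [387. 217.] 0.62 [ 0.38  -0.284 -0.001]
side spanner_13 [356. 185.] 0.62 [ 0.463 -0.405  0.005]
```

View pics/scene.png

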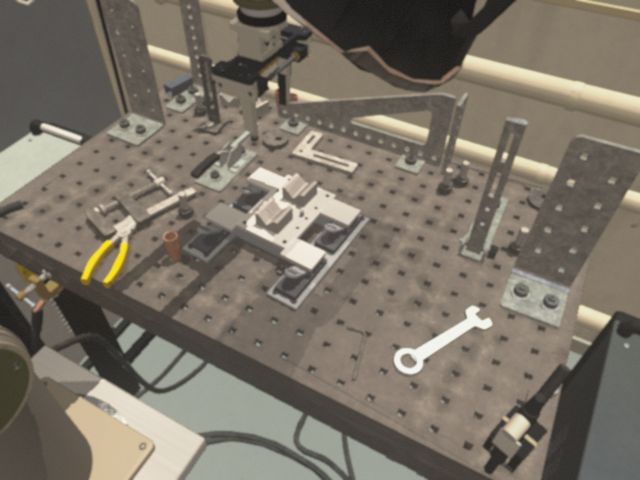

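View pics/side.png

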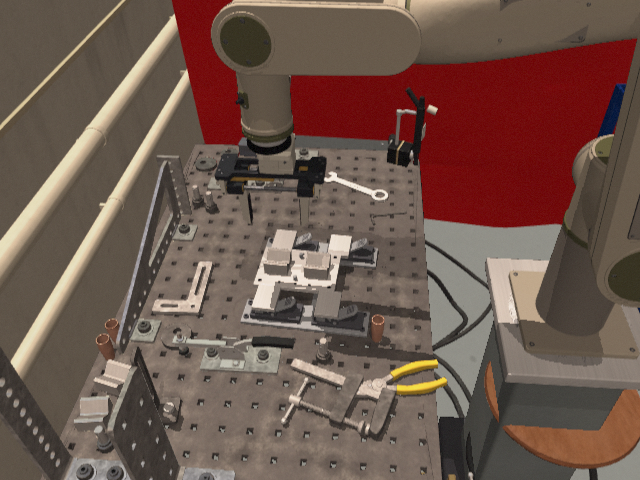

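The scene shows the plate (~(290,215)) with its four feet on jacks. Shims point toward the robot, the nozzle is near (172,245), and the spanner and hex key lie to the right. The side view confirms this, with the nozzle at (377,327) and the bolt at (321,350). Next I build a top-down height map with the wrist view.

```bash
python3 - <<'E'
from h import *
from scipy.spatial.transform import Rotation as Ro
s=robot.read_state();im,d=robot.read_camera("wrist");cv2.imwrite("pics/wrist.png",im[:,:,::-1])
print(s["tool_pos"],s["orientation"],s["t"])
T=np.eye(4);T[:3,:3]=Ro.from_rotvec(s["orientation"]).as_matrix();T[:3,3]=s["tool_pos"]
print(np.round(T,3))
def cloud(c,d):
    m=robot.camera_model(c);v,u=np.nonzero(d>0);z=d[v,u]
    p=(np.linalg.inv(m["K"])@np.vstack([u,v,np.ones_like(u)]))*z
    if c=="wrist":
        A=T@np.array(m["tool_from_camera"]);return (A[:3,:3]@p).T+A[:3,3]
    return (np.array(m["R"]).T@(p-np.array(m["t"])[:,None])).T
out=[]
for c,dd in[("scene",np.load("scene.npy")),("side",np.load("side.npy")),("wrist",d)]:
    p=cloud(c,dd);
    H=np.zeros((200,260))  # 2mm: x .33-.73, y .24..-.28
    i=((.73-p[:,0])/.002).astype(int);j=((.24-p[:,1])/.002).astype(int)
    k=(i>=0)&(i<200)&(j>=0)&(j<260)&(p[:,2]<.1)&(p[:,2]>0)
    np.maximum.at(H,(i[k],j[k]),p[k,2])
    out.append(H)
    pl=k&(abs(p[:,2]-.046)<.004)
    print(c,pl.sum(), np.percentile(p[pl],[1,99],axis=0).round(3).tolist() if pl.sum() else 0)
np.save("H.npy",np.array(out))
H=np.maximum(out[0],out[1]);
A=cv2.applyColorMap((np.clip(np.hstack([np.maximum(out[0],out[1]),out[2]])/.08,0,1)*255).astype(np.uint8),cv2.COLORMAP_JET)
cv2.imwrite("pics/top.png",cv2.resize(A,(780,300),interpolation=cv2.INTER_NEAREST))
E
```

```text
[6.00003674e-01 2.49290947e-05 2.29654603e-01] [-2.22144814e+00 -2.22143181e+00 -2.23104867e-05] 0.8
[[ 0.    1.    0.    0.6 ]
 [ 1.   -0.    0.    0.  ]
 [ 0.    0.   -1.    0.23]
 [ 0.    0.    0.    1.  ]]
scene 5249 [[0.404, -0.166, 0.042], [0.701, 0.164, 0.049]]
side 4188 [[0.409, -0.159, 0.042], [0.717, 0.173, 0.05]]
wrist 28236 [[0.41, -0.135, 0.043], [0.719, 0.164, 0.049]]
```

View pics/wrist.png

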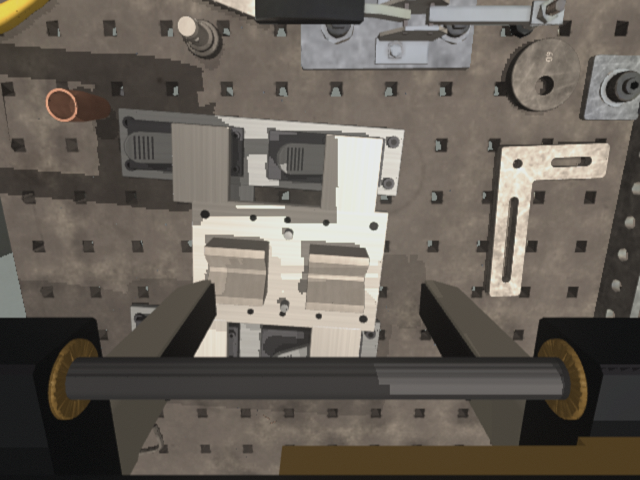

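View pics/top.png

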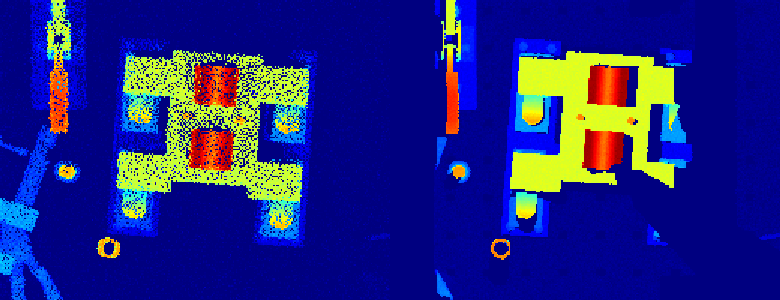

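The wrist picture shows the plate slightly yawed, with the left feet and shims clear at (150,150) and (290,155). The map shows the four feet at z≈46 mm and the nozzle close to the front-left shim. Next I fit the plate outline.

```bash
python3 - <<'E'
from h import *
from scipy.optimize import differential_evolution as de
Hs=np.load("H.npy")
i,j=np.indices(Hs[0].shape);X=.73-.002*(i+.5);Y=.24-.002*(j+.5)
def fit(names,yl):
    H=np.max(Hs[names],axis=0)
    known=H>0; occ=(H>.038)&(H<.052); 
    def f(p):
        c,s=np.cos(p[2]),np.sin(p[2]);x=c*(X-p[0])+s*(Y-p[1]);y=-s*(X-p[0])+c*(Y-p[1])
        a=(abs(x)<.086);m=(a&(abs(y)<.058))|(a&(abs(x)>.038)&(abs(y)<.12))
        v=m&(abs(y)<.025)&(abs(x)<.07) # vblocks region ignore
        near=(abs(x)<.1)&(abs(y)<.13)&~((x<-.086)&(abs(y)>.06))&~((abs(x)<.038)&(abs(y)>.058))
        k=known&~v&(Y<yl[1])&(Y>yl[0])
        return float((k&~m&occ&near).sum()-(k&m&occ).sum()+(k&m&~occ).sum())
    return de(f,[(.48,.6),(-.1,.02),(-.2,.2)],seed=1,maxiter=60,popsize=20)
for n,yl in(([0,1],(-1,1)),([2],(-.1,.2))):
    r=fit(n,yl);p=r.x;print(p.round(4),r.fun)
    R=np.array([[np.cos(p[2]),-np.sin(p[2])],[np.sin(p[2]),np.cos(p[2])]])
    for sx in(-1,1):
        for sy in(1,-1):
            F=p[:2]+R@[sx*.062,sy*.095]; S=p[:2]+R@[sx*.062-.052,sy*.095]
            # height map samples
            hs=[np.median(h[(abs(X-F[0])<.012)&(abs(Y-F[1])<.012)&(h>.03)]) for h in Hs]
            # shim pts lateral centre
            H=np.max(Hs,axis=0);lx=np.cos(p[2])*(X-p[0])+np.sin(p[2])*(Y-p[1]);ly=-np.sin(p[2])*(X-p[0])+np.cos(p[2])*(Y-p[1])
            k=(abs(lx-(sx*.062-.045))<.012)&(abs(ly-sy*.095)<.03)&(H>.03)
            print(sx,sy,"foot",F.round(3),np.round(hs,4),"shim y",np.round([ly[k].min(),np.median(ly[k]),ly[k].max()],3),"lx min",lx[k&(H>.04)].min().round(3),"zmax",H[k].max().round(3),"press",S.round(3))
E
```

```text
[ 0.566  -0.0431 -0.0396] -3262.0
-1 1 foot [0.508 0.054] [0.046  0.0453 0.0476] shim y [0.084 0.098 0.116] lx min -0.119 zmax 0.049 press [0.456 0.056]
-1 -1 foot [ 0.5   -0.136] [0.0458 0.0452 0.0473] shim y [-0.12  -0.096 -0.066] lx min -0.119 zmax 0.049 press [ 0.448 -0.133]
1 1 foot [0.632 0.049] [0.0459 0.0453 0.0475] shim y [0.08  0.095 0.113] lx min 0.005 zmax 0.054 press [0.58  0.051]
1 -1 foot [ 0.624 -0.14 ] [0.0459 0.0451 0.0475] shim y [-0.125 -0.097 -0.083] lx min 0.005 zmax 0.051 press [ 0.572 -0.138]
[ 0.5711 -0.0477  0.0037] -3203.0
-1 1 foot [0.509 0.047] [0.0459 0.0453 0.0476] shim y [0.065 0.107 0.123] lx min -0.118 zmax 0.048 press [0.457 0.047]
-1 -1 foot [ 0.509 -0.143] [0.0455 0.0452 0.0475] shim y [-0.113 -0.089 -0.067] lx min -0.118 zmax 0.049 press [ 0.457 -0.143]
1 1 foot [0.633 0.048] [0.0457 0.0452 0.0475] shim y [0.085 0.099 0.117] lx min 0.006 zmax 0.053 press [0.581 0.047]
1 -1 foot [ 0.633 -0.142] [0.0456 0.0447 0.0473] shim y [-0.121 -0.093 -0.065] lx min 0.005 zmax 0.049 press [ 0.581 -0.143]
```

Call:
move_arm --deltas '[0.027,-0.044,0.03,0,0,0,0,0.054,-0.087,0.07,0,0,0,0,0.054,-0.087,0.11,0,0,0,0,0.054,-0.087,0.11,0,0,0,0,0.054,-0.087,0.11,0,0,0,0,0.054,-0.087,0.11,0,0,0,0,0.054,-0.087,0.11,0,0,0,0,0.054,-0.087,0.11,0,0,0,0,0.054,-0.087,0.145,0,0,0,0,0.054,-0.087,0.165,0,0,0,0,0.054,-0.087,0.165,0,0,0,0]' --squeeze 10

```text
t: 2.22
tool_pos: [0.5114, 0.054, 0.0629]
orientation: [-2.22, -2.219, 0.004]
force: [-0.1, -0.7, -0.3]
opening: 0.0007
gripper_force: 0.0
```

Call:
move_arm --deltas '[0,0,0.003,0,0,0,0,0,0,0.005,0,0,0,0,0,0,0.006,0,0,0,0,0,0,0.007,0,0,0,0,0,0,0.008,0,0,0,0,0,0,0.008,0,0,0,0]'

```text
t: 2.98
tool_pos: [0.5131, 0.054, 0.0567]
orientation: [2.221, 2.221, 0.0]
force: [-0.3, 0.4, 1.2]
opening: 0.0003
gripper_force: 0.4
```

Call:
move_arm --deltas '[0,0,0.001,0,0,0,0,0,0,0.001,0,0,0,0]'

```text
t: 3.22
tool_pos: [0.5131, 0.0541, 0.0556]
orientation: [2.221, 2.222, 0.0]
force: [-1.2, 0.2, 0.8]
opening: 0.0003
gripper_force: 0.5
```

Call:
move_arm --deltas '[0,0,0.001,0,0,0,0,0,0,0.001,0,0,0,0]'

```text
t: 3.48
tool_pos: [0.513, 0.0541, 0.0546]
orientation: [-2.221, -2.221, -0.0]
force: [-0.9, 0.3, 0.9]
opening: 0.0005
gripper_force: 0.6
```

Call:
move_arm --deltas '[0,0,0.001,0,0,0,0,0,0,0.002,0,0,0,0,0,0,0.002,0,0,0,0]'

```text
t: 3.85
tool_pos: [0.513, 0.0541, 0.053]
orientation: [-2.221, -2.221, -0.0]
force: [-2.8, 1.5, 4.6]
opening: 0.0003
gripper_force: 2.7
```

Call:
move_arm --deltas '[0,0,0.001,0,0,0,0,0,0,0.001,0,0,0,0]'

```text
t: 4.1
tool_pos: [0.5131, 0.0541, 0.0528]
orientation: [-2.221, -2.221, 0.0]
force: [-7.1, 1.8, 12.9]
opening: 0.0006
gripper_force: 6.8
```

The front-left foot dipped: about 1 N over ~4 mm, then a hard stop. I'll move to its shim.

Call:
move_arm --deltas '[0,0,-0.015,0,0,0,0,0,0,-0.035,0,0,0,0,0,0,-0.035,0,0,0,0,0.001,-0.028,-0.035,0,0,0,0,0.002,-0.057,-0.035,0,0,0,0,0.002,-0.057,-0.035,0,0,0,0,0.002,-0.057,-0.035,0,0,0,0]'

```text
t: 4.97
tool_pos: [0.4566, 0.0559, 0.0866]
orientation: [2.221, 2.221, 0.001]
force: [0.8, 0.1, 0.2]
opening: 0.0006
gripper_force: 0.0
```

```bash
python3 - <<'E'
from h import *
s=robot.read_state();print(s["tool_pos"],s["force"])
im,d=robot.read_camera("side");c=cv2.resize(im[200:380,230:430],(800,600)[::1] if 0 else (660,594),interpolation=cv2.INTER_CUBIC);cv2.imwrite("pics/s2.png",c[:,:,::-1])
E
```

```text
[0.45660854 0.05594652 0.08662556] [0.81365902 0.14665924 0.18448637]
```

View pics/s2.png

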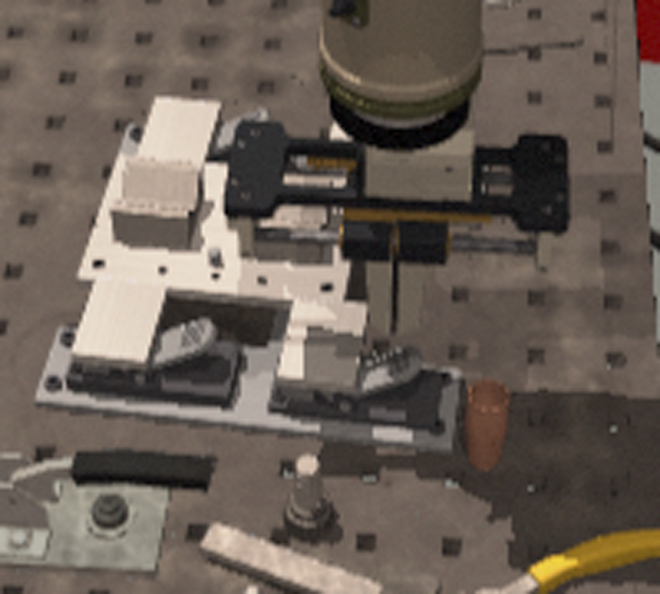

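The finger stands over the front-left tab (395,370 in the crop), and the nozzle (488,420) is clear of it. Pressing the shim now.

Call:
move_arm --deltas '[0,0,0.01,0,0,0,0,0,0,0.02,0,0,0,0,0,0,0.025,0,0,0,0,0,0,0.029,0,0,0,0,0,0,0.033,0,0,0,0,0,0,0.037,0,0,0,0]'

```text
t: 5.78
tool_pos: [0.4575, 0.0561, 0.051]
orientation: [2.22, 2.22, 0.003]
force: [-1.3, 0.1, 10.6]
opening: 0.0006
gripper_force: 3.8
```

Call:
move_arm --deltas '[0,0,0.003,0,0,0,0,0,0,0.006,0,0,0,0,0,0,0.009,0,0,0,0,0,0,0.012,0,0,0,0,0,0,0.014,0,0,0,0,0,0,0.014,0,0,0,0]'

```text
t: 6.52
tool_pos: [0.4558, 0.0562, 0.036]
orientation: [-2.221, -2.221, 0.0]
force: [-3.1, 1.1, 5.6]
opening: 0.0003
gripper_force: 2.8
```

Call:
move_arm --deltas '[0,0,0.001,0,0,0,0,0,0,0.002,0,0,0,0,0,0,0.002,0,0,0,0]'

```text
t: 6.9
tool_pos: [0.4556, 0.0562, 0.0341]
orientation: [-2.221, -2.221, 0.001]
force: [-7.0, 0.3, 9.9]
opening: 0.0004
gripper_force: 4.7
```

Call:
move_arm --deltas '[0,0,0.001,0,0,0,0,0,0,0.001,0,0,0,0]'

```text
t: 7.15
tool_pos: [0.4556, 0.0562, 0.0339]
orientation: [-2.22, -2.221, 0.001]
force: [-11.8, 0.0, 19.7]
opening: 0.0005
gripper_force: 9.7
```

The shim hit a hard stop with the tip at 22.9 mm, so it's flat. Now I go back to the foot for the check.

Call:
move_arm --deltas '[0,0,-0.02,0,0,0,0,0,0,-0.054,0,0,0,0,0,0,-0.054,0,0,0,0,-0.001,0.028,-0.054,0,0,0,0,-0.002,0.057,-0.054,0,0,0,0,-0.002,0.057,-0.054,0,0,0,0,-0.002,0.057,-0.04,0,0,0,0,-0.002,0.057,-0.03,0,0,0,0,-0.002,0.057,-0.027,0,0,0,0,-0.002,0.057,-0.025,0,0,0,0,-0.002,0.057,-0.025,0,0,0,0]'

```text
t: 8.52
tool_pos: [0.5131, 0.054, 0.0578]
orientation: [2.221, 2.221, 0.0]
force: [0.7, 0.7, -0.0]
opening: 0.0006
gripper_force: 0.0
```

Call:
move_arm --deltas '[0,0,0.001,0,0,0,0,0,0,0.001,0,0,0,0]'

```text
t: 8.78
tool_pos: [0.5135, 0.054, 0.0573]
orientation: [2.221, 2.221, 0.001]
force: [-1.2, -0.6, 3.8]
opening: 0.0002
gripper_force: 2.0
```

Call:
move_arm --deltas '[0,0,0.001,0,0,0,0,0,0,0.001,0,0,0,0]'

```text
t: 9.02
tool_pos: [0.5135, 0.054, 0.0572]
orientation: [2.221, 2.221, 0.001]
force: [-5.7, -0.2, 14.4]
opening: 0.0006
gripper_force: 6.8
```

The foot is solid: 14 N with no dip at 46 mm. Retreating and taking a final look.

Call:
move_arm --deltas '[0,0,-0.02,0,0,0,0,0,0,-0.06,0,0,0,0,0,0,-0.11,0,0,0,0,0,0,-0.16,0,0,0,0,0,0,-0.2,0,0,0,0,0,0,-0.2,0,0,0,0,0,0,-0.2,0,0,0,0,0,0,-0.2,0,0,0,0]'

```text
t: 10.02
tool_pos: [0.5121, 0.054, 0.2538]
orientation: [-2.22, -2.22, 0.003]
force: [-1.2, -0.3, 0.1]
opening: 0.0008
gripper_force: 0.0
```

```bash
python3 - <<'E'
from h import *
s=robot.read_state();print(s["t"],s["tool_pos"],s["force"],abs(s["dq"]).max())
im,d=robot.read_camera("side");cv2.imwrite("pics/s3.png",cv2.resize(im[200:380,230:430],(660,594),interpolation=cv2.INTER_CUBIC)[:,:,::-1])
E
```

```text
10.025 [0.51213189 0.05401148 0.25375378] [-1.18148293 -0.32728982  0.11399706] 0.003557570189274682
```

View pics/s3.png

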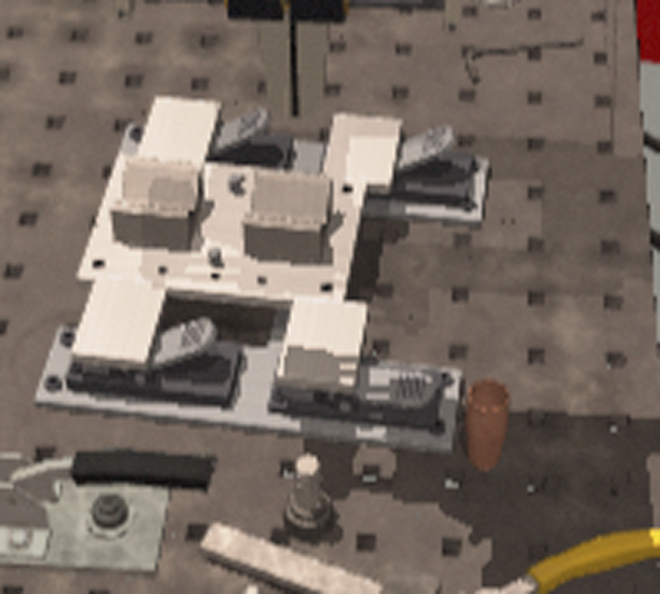

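The front-left shim lies flat at (405,390) and the other three are still up. The plate, nozzle and bolt haven't moved, and the arm is clear.

```bash
python3 -c "
from plant import robot
print(robot.close_job())"
```

```text
the job is handed in; nothing more can be done
None
```

The front-left foot was the one that dipped. I pressed its shim flat and the foot then held solid at 14 N; the other shims and loose things were left alone, and the job was handed in with the arm clear.

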